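# Set the inspection lamp to amber and switch it on

### The job

Light-sensitive samples are about to be inspected, so the cold-light lamp must give amber light only. With the fingertips, push the tabs of its filter turret round, either way, until the amber filter has clicked in under the lamp's arm (the tab with the amber inlay then points at the white line on the front panel); only then press down the end of the black rocker switch that carries the white bar, so that the lamp is on. Nothing is to be gripped: do not lift, tip or shove the lamp about, and leave the other things on the bench where they are.

Things in the scene. Friction and masses are not known exactly. Their poses are not given: they have to be found in the camera images.
- lamp: grey lamp, 2 kg, loose on rubber feet. Origin on the bench under the turret's axis; +x points to the lamp's rear, +y to its left, z up. Foot: x -125 to 115 mm, y -56 to 56, top (front control panel) 31 above the bench. All offsets here are in this frame
- lamp_arm (a point): top of the lamp's arm, 96 mm above the bench. A tower behind the turret (x 80 to 114 mm, y -42 to 42, up to 96 high) carries the arm forward over the turret's rear (x 24 to 114, y -20 to 20, z 66 to 96). A bent light guide rises from the tower's top (x 99) and runs back and left, up to 170 high
- turret_axis (a point): point on the turret's vertical axis, level with the tops of the tabs, 62 mm above the bench. The turret is an grey metal disc of radius 50 mm (z 45 to 55 mm, hub up to 64) with five round 20 mm filters at radius 36.5 mm, 72 degrees apart: amber, then, anticlockwise from above, clear, blue, green, dark grey
- lamp_turret (a joint): turn of the turret, rad, growing anticlockwise seen from above, endless. 0 or a whole turn: amber filter under the arm. A spring detent draws it to each multiple of 2pi/5 from about 30 degrees either side, but half way between two clicks it can stay stuck and may start so. About 2 to 3 N at a tab turns it; past the hump it snaps on by itself and stops at the next click
- amber_filter (a point): centre of the upper face of the amber filter, 57 mm above the bench, 36.5 mm from the turret's axis
- amber_tab (a point): top of the amber tab, at radius 68 mm. Tabs: five upright black fins, each opposite a filter and with that filter's colour inlaid on top; 8 mm thick, radius 45 to 75 mm, z 44 to 62 mm. Tab k stands at angle (turret value + pi + k*2pi/5) from the lamp's +x; k = 0 is amber
- light_port (a point): fixed point of the lamp under the arm, 36.5 mm behind the axis, 57 mm above the bench, where the centre of the chosen filter belongs
- lamp_rocker (a joint): tilt of the rocker switch, rad: 0 off (at the start), 0.40 on; stays where it is left; about 2 N at its end moves it. V-shaped, 37 mm along the lamp's y by 20 mm, middle at x -104, y -30, z 33.5 mm. Its right half, with a white bar, stands raised when off and lies flat, about 34 mm above the bench, when on
- switch_on_end (a point): top of the rocker's right half, 16 mm from its pivot: 40 mm above the bench when off; pressing this down by some 6 mm switches on
- parts_dish: spun steel dish, 83x83x14 mm, bystander; origin under its centre
- bush_brass: flanged brass bush, 28x28x21 mm, bystander; origin under its centre
- terminal_box: small white and blue carton, 30x58x16 mm, bystander; origin under its centre
- kapton_roll: roll of amber tape, 61x61x19 mm, bystander; origin under its centre
- sample_cup: small white cup with a stick, 33x33x34 mm, bystander; origin under its centre
- pen_2: white pen, 11x145x9 mm, bystander; origin under its centre

How it is judged:
On the way, in this order (a step that is already met when the one before it is completed fails the run):
1. the amber filter is clicked in under the arm while the lamp is still off (horizontal distance between amber_filter and light_port below 0.003 m and velocity of joint lamp_turret between -0.3 and 0.3 rad/s and value of joint lamp_rocker below 0.1 rad), for 0.2 s.
2. the rocker is pressed to on (value of joint lamp_rocker above 0.32 rad), for 0.1 s.
At the end, for the whole second after the job is handed in: the amber filter's centre is within 3 mm of the light port and the turret at rest, the rocker is on (above 0.32 rad), and the lamp stands flat and still within 20 mm of where it stood (horizontal distance between amber_filter and light_port below 0.003 m and velocity of joint lamp_turret between -0.3 and 0.3 rad/s and value of joint lamp_rocker above 0.32 rad and distance of lamp from where it was at the start of the episode below 0.02 m and height (world z) of lamp below 0.006 m and angle between lamp's own z axis and vertical below 0.05 rad and linear speed of lamp below 0.01 m/s); the robot touches nothing.
It fails at once if the lamp is switched on, or is on, without the amber filter in place (value of joint lamp_rocker above 0.2 rad and horizontal distance between amber_filter and light_port above 0.005 m).
It fails at once if the lamp is lifted or tipped (height (world z) of lamp above 0.01 m or angle between lamp's own z axis and vertical above 0.12 rad).
It fails at once if the lamp is shoved more than 30 mm (distance of lamp from where it was at the start of the episode above 0.03 m).
It fails at once if a bystander is moved (distance of any of parts_dish, bush_brass, terminal_box, kapton_roll, sample_cup from where it was at the start of the episode above 0.02 m or distance of pen_2 from where it was at the start of the episode above 0.03 m).
It also fails if it takes over 61 s, if anything falls off the work surface, if the arm or the gripper's body presses on something with over 40 N, if the wrist force passes 120 N, or if a joint passes its speed limit or range.

### The arm

A 7-joint arm with a two-finger parallel gripper is mounted at the origin on a cart in front of the work surface, level with it; the furniture and walls round the work are solid. World frame = base frame: x ahead of the robot, y to its left, z up, the work surface at z = 0. Lengths are in m, angles in rad, forces in N, time in s.
With the tool pointing down it reaches from about 0.425 to 0.975 m from the base axis. Payload 16.7 kg.
Tool frame: the origin (TCP) lies between the finger pads; the fingertips stand 19 mm ahead of it and the grasp point (between the pads) is the TCP (ctrl.tips_ahead is the distance from the TCP to the fingertips, in m); x points along the fingers, y is the direction in which the jaws open and shut, and the axes are right-handed (so a half turn about x gives the same grasp; the last joint's range is limited). The gripper opens to 85 mm and grips with 20 to 120 N. Pads are 22 mm wide; open, the fingers measure 114 mm over their backs; the gripper's body (76 mm by 85 mm) begins 54 mm behind the grasp point. The pads swing forward as they close: fully open they stand 13 mm farther back than shut.
Start: joints at [1.05, 0.426, 0.074, 1.606, -0.034, 1.111, -0.067], TCP at [0.245, -0.629, 0.25] pointing down, gripper open.
Joint ranges: [-2.85, 2.85], [-0.5, 2.14], [-1.23, 1.37], [0.21, 2.46], [-1.02, 4.16], [0.16, 2.05], [-2.73, 2.73]. Speed limits (rad/s): [1.89, 1.89, 2.39, 2.39, 3.01, 3.01, 3.01].

### API

Orientations are given as a unit quaternion [w, x, y, z].
In Python, from workcell import ctrl gives the robot as it stands. The module is installed in compiled form; this text tells all that it offers. Calls block until the motion is done:
- ctrl.move_ptp(position, orientation): joint-space move of the TCP to a pose.
- ctrl.line_to(position, ori=None, v=0.15, until_force=None): straight line of the TCP; ori=None keeps the orientation; v is the mean speed in m/s. With until_force (N) it stops when the force on the tool has changed by that much, and returns True; else False.
- ctrl.movej(angles): joint-space move.
- ctrl.command_gripper(opening, f_grip=None): finger opening in m; f_grip is the grip in N (None keeps the last); returns when the fingers have stopped.
- ctrl.wait(seconds).
- ctrl.inverse_kinematics(position, orientation): joint angles nearest the present ones, or None.
- ctrl.get_obs(): the state.
- ctrl.read_camera(name): name is "scene" or "side" or "wrist"; returns a dict with "color" (384x512x3 uint8, blue, green, red), "range_z" (384x512 float32, m along the optical axis (not along the pixel's ray), 0 where there is no reading), "intrinsics" (3x3 intrinsics, pixels), "distortion" ([k1, k2, p1, p2, k3] as OpenCV has them; the pictures are not rectified), "position" and "rotation" of the camera in the world; the wrist camera has in their place "hand_eye" (4x4, takes a point from camera to tool coordinates, whose origin is the TCP and whose axes are the tool frame's). Camera axes: x right, y up, looking along -z (the intrinsics and any distortion apply to the point x, -y, -z); pixel columns grow to the right and rows downward; lengths in m; the calibration is good to about 2 mm. A picture is of the moment at which its call begins: read the wrist's pose just before it.
A pose or a line that the arm cannot do raises ctrl.MotionError and nothing moves.
- ctrl.finish_job(): hands the job in, once; it reports no verdict.
Trained networks look in a picture, given as the dict that the camera call returned (one of the last four; its "shot" number tells which), for a name from the list of things; names that differ only in an ending like _2 or _b are one class to them, and where a whole thing is asked for, a point or a joint stands for the part that bears it (a point fixed in the world has none). Each returns a list of dicts, best first, with "score" (0 to 1); they miss things now and then, are a little off and sometimes report something else, mostly with a low value. They report only what shows in the picture. A call takes as long as a camera call.
- ctrl.find_in(picture, target): "position" ([column, row] in pixels, amid what is visible of it).
- ctrl.silhouettes(picture, target): "mask" (384x512 bool, what is visible of it) and "position" ([column, row] in pixels, amid what is visible of it).
The state is a dict: "t": time; "joints": joint angles; "qvel": joint speeds; "joint_torque": joint torques, N m; "position": TCP position; "ee_rot": TCP orientation; "contact_force": force on the tool from outside, world axes, zero at the start; "moment": the same for the moment, N m; "width": finger opening in m.
Only numpy, scipy, OpenCV 4.12 (cv2) and the standard library are available. Lean on these libraries where they do the work, as an engineer would, in place of code of your own. Each camera call takes 0.05 s, during which the arm holds its last target. There are 200 camera calls.

## Working session

There is one attempt and no reset: what is moved stays moved. The work goes in short steps, each a Python script; the robot and the scene stay as the last script left them, time stands still between calls to the robot, and variables do not carry over. Pictures are saved under pics/ and viewed, about 8 in all and at most 12, crops included, and the job is handed in when it is done.

```bash
mkdir -p pics; cat > h.py <<'E'
import numpy as np, cv2
from scipy.spatial.transform import Rotation as R
from workcell import ctrl
def rot(o):
    o=np.asarray(o,float)
    return o if o.shape==(3,3) else R.from_quat(o[[1,2,3,0]]).as_matrix()
def shot(name):
    ob=ctrl.get_obs(); p=ctrl.read_camera(name)
    if 'hand_eye' in p:
        T=np.eye(4);T[:3,:3]=rot(ob['ee_rot']);T[:3,3]=ob['position'];M=T@np.asarray(p['hand_eye'])
    else:
        M=np.eye(4);M[:3,:3]=rot(p['rotation']);M[:3,3]=p['position']
    p['M']=M; return p
def rays(p,uv):
    n=cv2.undistortPoints(np.asarray(uv,float).reshape(-1,1,2),np.asarray(p['intrinsics']),np.asarray(p['distortion'])).reshape(-1,2)
    return np.c_[n[:,0],-n[:,1],-np.ones(len(n))]
def at_z(p,uv,z):
    d=rays(p,uv)@p['M'][:3,:3].T; o=p['M'][:3,3]
    return o+d*((z-o[2])/d[:,2])[:,None]
def pts(p,uv):
    uv=np.asarray(uv).reshape(-1,2); r=p['range_z'][np.round(uv[:,1]).astype(int),np.round(uv[:,0]).astype(int)]
    return (rays(p,uv)*r[:,None])@p['M'][:3,:3].T+p['M'][:3,3]
def proj(p,X):
    X=np.atleast_2d(X); c=(X-p['M'][:3,3])@p['M'][:3,:3]
    c=c*[1,-1,-1]
    return cv2.projectPoints(c,np.zeros(3),np.zeros(3),np.asarray(p['intrinsics']),np.asarray(p['distortion']))[0].reshape(-1,2)
E
python3 - <<'E'
from h import *
print(ctrl.get_obs())
ims=[]
for n in ('scene','side'):
    p=shot(n); ims.append(p['color'])
    print(n,p['M'].round(3).tolist())
    for t in ('lamp','lamp_arm','turret_axis','amber_filter','amber_tab','switch_on_end','parts_dish','bush_brass','terminal_box','kapton_roll','sample_cup','pen_2'):
        for d in ctrl.find_in(p,t)[:2]:
            uv=d['position']; print(t,round(d['score'],2),np.round(uv),pts(p,uv).round(3)[0])
cv2.imwrite('pics/a.png',np.vstack(ims)[:, :])
cv2.imwrite('pics/a1.png',ims[0]);cv2.imwrite('pics/a2.png',ims[1])
E
```

```text
{'t': 0.0, 'joints': array([ 1.04945472,  0.42672045,  0.07385651,  1.60662659, -0.03411264,
        1.11079173, -0.06710029]), 'qvel': array([-2.89842354e-04, -3.40142051e-05, -2.06035984e-05, -5.32952704e-04,
        1.87531401e-04, -6.82681603e-04,  3.67556181e-04]), 'joint_torque': array([ 1.29056491e-03, -9.49805188e+01,  3.76180574e+00, -4.63516760e+01,
        1.92888774e-02,  1.01013677e-02,  2.60889772e-05]), 'position': array([ 0.24508073, -0.62851621,  0.24960981]), 'ee_rot': array([-0.13025428, -0.6948099 , -0.13113514,  0.69503712]), 'contact_force': array([ 0.60193155, -0.35177462, -0.03291274]), 'moment': array([-0.02822013,  0.06280787,  0.05451246]), 'width': 0.08528691066160034}
scene [[0.563, 0.322, -0.761, -0.298], [-0.826, 0.21, -0.523, -0.722], [-0.009, 0.923, 0.384, 0.507], [0.0, 0.0, 0.0, 1.0]]
lamp 0.87 [276. 205.] [ 0.534 -0.225  0.051]
lamp_arm 0.68 [274. 199.] [ 0.548 -0.212  0.057]
lamp_arm 0.37 [372. 221.] [ 0.662 -0.426  0.007]
turret_axis 0.82 [276. 200.] [ 0.544 -0.22   0.059]
turret_axis 0.3 [271. 195.] [ 0.558 -0.195  0.061]
amber_filter 0.75 [268. 
[... 589 characters left out ...]
 [274. 202.] [ 0.536 -0.219  0.058]
side [[-0.888, 0.315, -0.334, 0.152], [-0.459, -0.59, 0.665, 0.57], [0.012, 0.744, 0.668, 0.861], [0.0, 0.0, 0.0, 1.0]]
lamp 0.96 [240. 208.] [ 0.566 -0.164  0.057]
lamp_arm 0.61 [240. 206.] [ 0.573 -0.173  0.058]
turret_axis 0.71 [237. 206.] [ 0.58  -0.17   0.055]
amber_tab 0.92 [243. 203.] [ 0.565 -0.184  0.064]
switch_on_end 0.39 [277. 213.] [ 0.465 -0.222  0.035]
parts_dish 0.97 [219. 317.] [0.45  0.157 0.001]
bush_brass 0.54 [237. 282.] [0.457 0.054 0.017]
bush_brass 0.32 [276. 212.] [ 0.471 -0.226  0.034]
terminal_box 0.45 [244. 206.] [ 0.563 -0.18   0.056]
kapton_roll 0.54 [271. 155.] [ 0.632 -0.535  0.005]
pen_2 0.28 [221. 318.] [0.445 0.158 0.   ]
```

```bash
python3 - <<'E'
import cv2,numpy as np
a=cv2.imread('pics/a1.png');b=cv2.imread('pics/a2.png')
c=cv2.resize(a[130:290,90:450],(720,320));d=cv2.resize(b[140:340,140:340],(560,560),interpolation=cv2.INTER_CUBIC)
cv2.imwrite('pics/a3.png',c)
d=b[130:270,180:320];d=cv2.resize(d,(280,280),interpolation=cv2.INTER_CUBIC)
cv2.imwrite('pics/a4.png',np.vstack([c,np.hstack([d,np.zeros((280,440,3),np.uint8)])]))
E
```

```text
(no output)
```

View pics/a4.png

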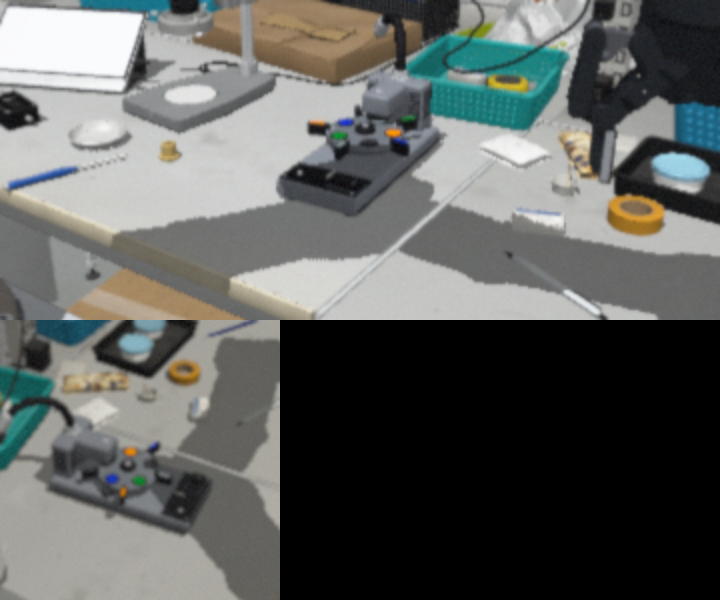

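```bash
cat >> h.py <<'E'
def down(yaw): # tool x down, tool y at yaw in world
    y=np.array([np.cos(yaw),np.sin(yaw),0]);x=np.array([0,0,-1.]);z=np.cross(x,y)
    q=R.from_matrix(np.c_[x,y,z]).as_quat(); return q[[3,0,1,2]]
E
python3 - <<'E'
from h import *
ob=ctrl.get_obs(); print(rot(ob['ee_rot']).round(2).tolist())
print(np.asarray(shot('wrist')['hand_eye']).round(3).tolist())
q0=ob['joints']
for yaw in np.deg2rad([-150,-120,-90,-60,-30,0,30,60,90,120,150,180]):
    q=ctrl.inverse_kinematics([0.48,-0.2,0.38],down(yaw)); print(np.rad2deg(yaw).round(),None if q is None else np.round(q,2))
ctrl.move_ptp([0.46,-0.2,0.38],down(np.deg2rad(90)) if ctrl.inverse_kinematics([0.46,-0.2,0.38],down(np.deg2rad(90))) is not None else down(-np.pi/2))
p=shot('wrist'); cv2.imwrite('pics/b.png',p['color']); print(p['M'].round(3).tolist(),ctrl.get_obs()['t'])
np.save('b.npy',p,allow_pickle=True)
for t in ('lamp','lamp_arm','turret_axis','amber_filter','amber_tab','switch_on_end'):
    for d in ctrl.find_in(p,t)[:2]:
        uv=d['position']; print(t,round(d['score'],2),np.round(uv),pts(p,uv).round(3)[0])
E
```

```text
[[0.0, 0.36, -0.93], [0.0, -0.93, -0.36], [-1.0, 0.0, -0.0]]
[[-0.0, 0.299, -0.954, -0.125], [1.0, 0.001, -0.0, -0.0], [0.001, -0.954, -0.299, -0.077], [0.0, 0.0, 0.0, 1.0]]
-150.0 [ 0.32  0.08 -0.05  1.77  0.    1.29 -2.35]
-120.0 [ 0.36  0.08 -0.1   1.77  0.01  1.29 -1.83]
-90.0 [ 0.41  0.08 -0.15  1.77  0.01  1.29 -1.31]
-60.0 [ 0.45  0.08 -0.19  1.77  0.02  1.29 -0.79]
-30.0 [ 0.53  0.09 -0.27  1.76  0.03  1.29 -0.28]
0.0 [ 0.61  0.1  -0.36  1.76  0.04  1.3   0.24]
30.0 [ 0.67  0.1  -0.43  1.75  0.04  1.3   0.75]
60.0 [ 0.73  0.11 -0.49  1.75  0.05  1.3   1.27]
90.0 [ 0.78  0.11 -0.55  1.75  0.06  1.3   1.79]
120.0 [ 1.2   0.19 -1.04  1.73  0.17  1.32  2.22]
150.0 None
180.0 [-0.84  0.11  1.23  1.82 -0.11  1.29 -2.72]
[[0.003, -0.954, -0.298, 0.384], [1.0, 0.003, 0.001, -0.2], [-0.0, -0.298, 0.954, 0.505], [0.0, 0.0, 0.0, 1.0]] 3.2083
lamp 0.61 [259. 212.] [ 0.56  -0.195  0.056]
lamp 0.17 [235. 153.] [ 0.462 -0.234  0.039]
lamp_arm 0.58 [264. 214.] [ 0.561 -0.187  0.062]
turret_axis 0.72 [265. 217.] [ 0.567 -0.186  0.064]
amber_filter 0.76 [264. 215.] [ 0.563 -0.187  0.064]
amber_tab 0.66 [257. 213.] [ 0.561 -0.198  0.059]
amber_tab 0.19 [398. 148.] [0.456 0.039 0.024]
switch_on_end 0.85 [240. 156.] [ 0.468 -0.227  0.036]
switch_on_end 0.54 [262. 213.] [ 0.56  -0.19   0.061]
```

View pics/b.png

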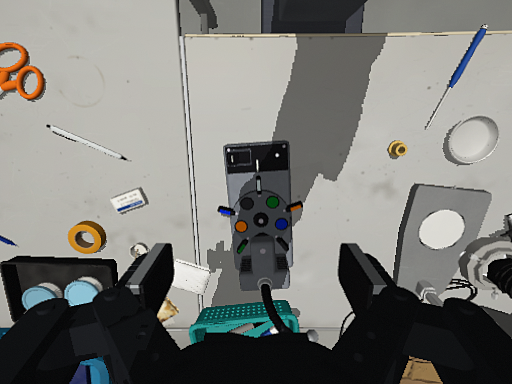

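The wrist view shows the lamp with its front towards the robot: hub at (261,220), clear tab at the front at (259,185) and amber tab on the lamp's left at (295,206). The white-bar end of the rocker is at (235,157). The turret therefore stands at about -72°, so it needs one click anticlockwise, pushing the clear tab from the lamp's left to its right.

```bash
python3 - <<'E'
from h import *
ctrl.command_gripper(0.0,20)
print('tips',ctrl.tips_ahead)
ctrl.move_ptp([0.42,-0.2,0.27],down(np.pi/2))
p=shot('wrist'); np.save('c.npy',p,allow_pickle=True); print(ctrl.get_obs()['t'], ctrl.get_obs()['contact_force'])
for t in ('lamp','switch_on_end','amber_tab','turret_axis'):
    for d in ctrl.silhouettes(p,t)[:1]:
        m=d['mask']; v,u=np.nonzero(m); P=pts(p,np.c_[u,v]); print(t,d['score'],d['position'],len(u),P.min(0).round(3),P.max(0).round(3))
        if t=='lamp': # foot top: height band
            s=(abs(P[:,2]-0.031)<0.006); Q=P[s]; r=cv2.minAreaRect(Q[:,:2].astype(np.float32)); print(r, np.median(Q[:,2]))
cv2.imwrite('pics/c.png',cv2.resize(p['color'],(800,600),interpolation=cv2.INTER_CUBIC))
E
```

```text
tips 0.019
4.8667 [0.11095967 0.0445266  0.96379721]
lamp 0.94 [257.4, 214.5] 5583 [ 0.345 -0.263  0.001] [ 0.636 -0.126  0.396]
((0.5159727334976196, -0.196021169424057), (0.13802701234817505, 0.11085014045238495), 3.7821555137634277) 0.03310621782112794
switch_on_end 0.93 [232.7, 201.7] 405 [ 0.345 -0.249  0.034] [ 0.481 -0.2    0.396]
amber_tab 0.84 [288.1, 261.1] 638 [ 0.345 -0.275  0.001] [ 0.584 -0.123  0.396]
turret_axis 0.92 [259.6, 216.5] 5667 [ 0.345 -0.263  0.001] [ 0.639 -0.125  0.396]
```

View pics/c.png

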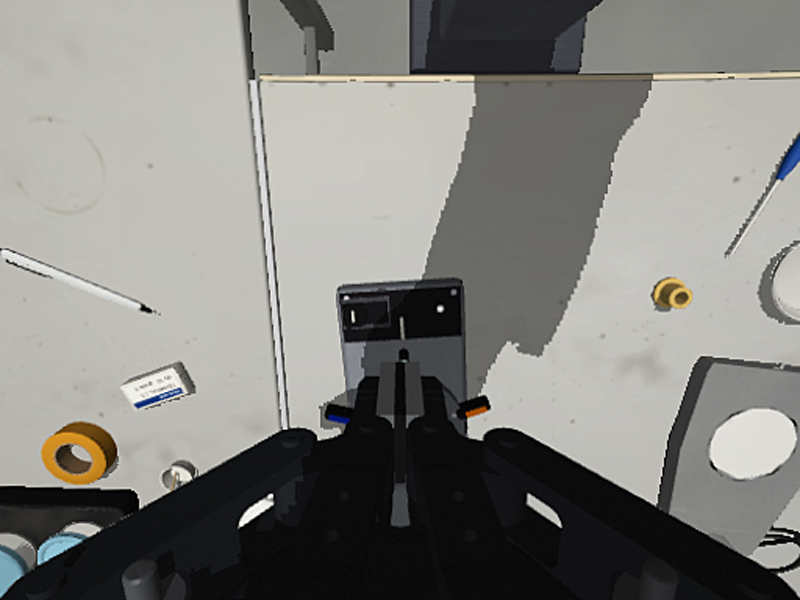

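The closer view confirms it: the clear tab at (404,355) is aligned with the white line at (402,328), and the rocker's bar is at (353,315), on the lamp's right. Next I'll fix the lamp's pose from its features.

```bash
python3 - <<'E'
from h import *
b=np.load('b.npy',allow_pickle=True).item(); c=np.load('c.npy',allow_pickle=True).item()
print('hub b',at_z(b,[261.5,219.5],.064), pts(b,[261,219]))
s=.64
print('corners c',at_z(c,np.array([[338,287],[464,279]])*s,.031).round(4))
print('bar, whiteline front/back, clear tab tip',at_z(c,np.array([[353,315]])*s,.038).round(4),at_z(c,np.array([[401.5,318],[402.5,340]])*s,.031).round(4),at_z(c,np.array([[404,352]])*s,.062).round(4))
print('tabs b amber blue clear', at_z(b,[[295,206],[226,211],[258.5,184]],.062).round(4))
E
```

```text
hub b [[ 0.57032087 -0.19108759  0.064     ]] [[ 0.56837154 -0.19197801  0.06647113]]
corners c [[ 0.4479 -0.2528  0.031 ]
 [ 0.4409 -0.1451  0.031 ]]
bar, whiteline front/back, clear tab tip [[ 0.4709 -0.2399  0.038 ]] [[ 0.4762 -0.1983  0.031 ]
 [ 0.497  -0.1974  0.031 ]] [[ 0.4947 -0.1964  0.062 ]]
tabs b amber blue clear [[ 0.547  -0.1354  0.062 ]
 [ 0.5556 -0.2505  0.062 ]
 [ 0.5088 -0.1961  0.062 ]]
```

```bash
cat >> h.py <<'E'
O=np.array([0.570,-0.191]);YAW=np.deg2rad(3.7);Q=down(np.pi/2+YAW)
def L(x,y,ztip): # lamp xy (m), fingertip height -> TCP
    c,s=np.cos(YAW),np.sin(YAW); return [O[0]+c*x-s*y,O[1]+s*x+c*y,ztip+0.019]
def pol(deg,r,z): a=np.deg2rad(deg); return L(r*np.cos(a),r*np.sin(a),z)
E
python3 - <<'E'
from h import *
ctrl.move_ptp(pol(150,.070,.13),Q)
f0=ctrl.get_obs()['contact_force']
print('down hit',ctrl.line_to(pol(150,.070,.048),v=.08,until_force=8))
for a in (160,170,180,190,200,208,215):
    h=ctrl.line_to(pol(a,.069,.048),v=.05,until_force=10)
    ob=ctrl.get_obs(); print(a,h,(ob['contact_force']-f0).round(1),ob['position'].round(4))
    if h: break
print(ob['t'])
p=shot('wrist'); cv2.imwrite('pics/d1.png',p['color'])
p=shot('side'); cv2.imwrite('pics/d2.png',p['color'])
a=cv2.resize(cv2.imread('pics/d1.png')[130:330,160:360],(400,400));b=cv2.resize(p['color'][140:280,170:310],(400,400))
cv2.imwrite('pics/d.png',np.hstack([a,b]))
E
```

```text
down hit False
160 False [-0.6  0.  -1.1] [ 0.5037 -0.1722  0.0671]
170 False [-1.7  1.8 -0.8] [ 0.5012 -0.1837  0.0669]
180 False [-0.6  1.2 -1.5] [ 0.501  -0.1959  0.0669]
190 False [-0.6  0.6 -0.9] [ 0.5029 -0.2079  0.067 ]
200 False [-1.3  0.9 -1.6] [ 0.5069 -0.2192  0.067 ]
208 False [ 0.5  0.3 -0.2] [ 0.5114 -0.2276  0.0669]
215 False [-0.6  1.2 -1.3] [ 0.5163 -0.2344  0.067 ]
9.525
```

View pics/d.png

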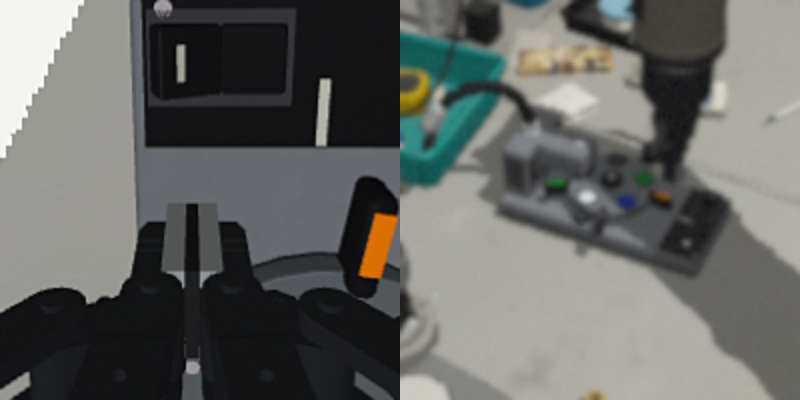

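The amber tab at (370,240) in the left crop is now near the white line but looks slightly short of it. I'll raise the fingers straight up, away from the tabs, and look from above.

```bash
python3 - <<'E'
from h import *
ctrl.line_to(pol(215,.069,.13),v=.15)
ctrl.move_ptp([0.40,-0.2,0.30],Q)
p=shot('wrist'); np.save('e.npy',p,allow_pickle=True); print(ctrl.get_obs()['t'])
cv2.imwrite('pics/e.png',cv2.resize(p['color'][130:290,150:350],(800,640))[:600])
E
```

```text
11.1667
```

View pics/e.png

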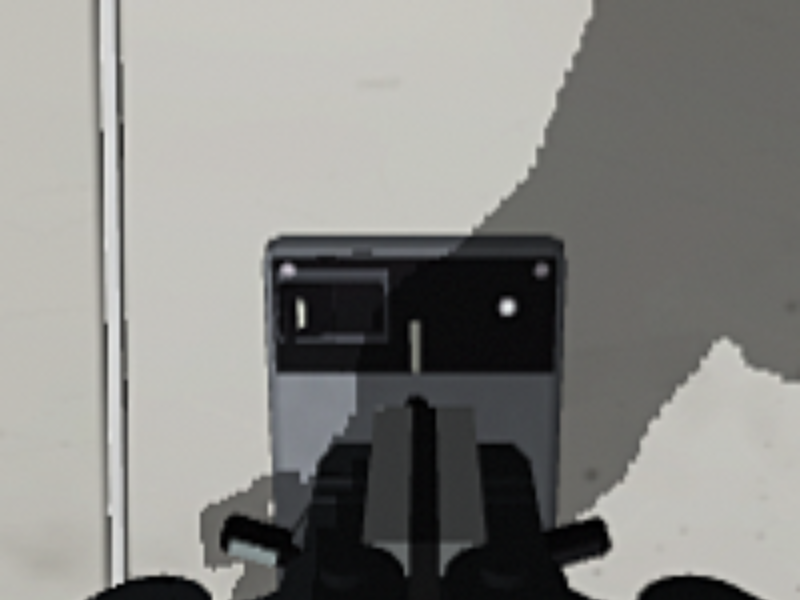

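```bash
python3 - <<'E'
from h import *
ctrl.move_ptp([0.46,-0.08,0.33],Q)
ctrl.wait(.2)
p=shot('wrist'); np.save('f.npy',p,allow_pickle=True); print(ctrl.get_obs()['t'])
im=p['color'].copy()
cx,cy=proj(p,L(0,0,.043))[0].astype(int); x0,y0=max(cx-75,0),max(cy-75,0)
big=cv2.resize(im[y0:y0+140,x0:x0+150],None,fx=4,fy=4,interpolation=cv2.INTER_CUBIC)
print(x0,y0)
def dot(X,col):
    u=(proj(p,X)[0]-[x0,y0]+.5)*4-.5; cv2.circle(big,tuple(int(v) for v in u),2,col,-1)
for k in range(5):
    for r in (.046,.075): dot(pol(180+72*k,r,.062-.019),(0,0,255))
for y in(-.056,.056): dot(L(-.125,y,.031-.019),(0,255,255))
dot(L(0,0,.064-.019),(255,0,255)); dot(L(-.104,-.046,.04-.019),(0,255,0))
cv2.imwrite('pics/f.png',big)
E
```

```text
12.025
103 152
```

View pics/f.png

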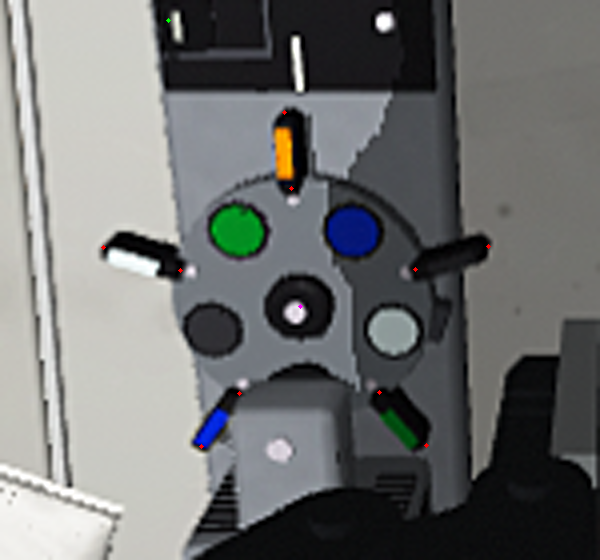

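The predicted tab positions match within about 2°. The amber tab at (289,150) points at the white line at (297,65), so it is clicked in. Now the rocker.

```bash
python3 - <<'E'
from h import *
ctrl.move_ptp(L(-.104,-.047,.10),Q)
ctrl.line_to(L(-.104,-.047,.048),v=.08,until_force=8)
f0=ctrl.get_obs()['contact_force']
h=ctrl.line_to(L(-.104,-.047,.032),v=.02,until_force=12)
ob=ctrl.get_obs(); print(h,'tip z',ob['position'][2]-.019,(ob['contact_force']-f0).round(1))
ctrl.wait(.3)
ctrl.line_to(L(-.104,-.047,.12),v=.12)
ctrl.move_ptp([0.42,-0.08,0.30],Q); ctrl.wait(.2)
p=shot('wrist'); print(ctrl.get_obs()['t'])
m=[round(float(pts(p,np.round(proj(p,L(-.104,-.03+d,z-.019))[0]))[0][2]),4) for d,z in((-.016,.034),(-.012,.034),(.012,.037),(.016,.04))]; print('rocker heights right->left',m)
cx,cy=proj(p,L(-.05,0,.043))[0].astype(int); x0,y0=max(cx-75,0),max(cy-75,0)
cv2.imwrite('pics/g.png',cv2.resize(p['color'][y0:y0+150,x0:x0+150],(600,600),interpolation=cv2.INTER_CUBIC))
E
```

```text
True tip z 0.03434185385984387 [-3.7 -0.2 14.9]
16.8917
rocker heights right->left [0.0377, 0.036, 0.0428, 0.0413]
```

View pics/g.png

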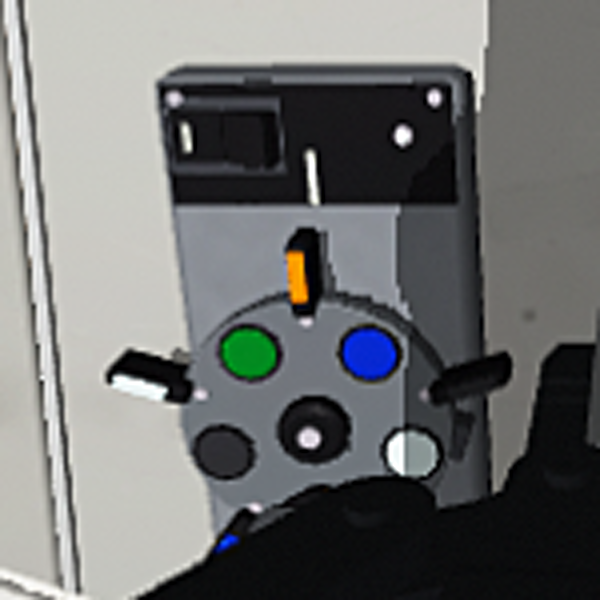

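The left half of the rocker at (250,137) now stands raised and the white-bar half at (190,135) lies flat. The amber tab is still at the line, and the arm is clear of everything.

```bash
python3 -c "
from h import *
ctrl.finish_job(); print(ctrl.get_obs()['t'])"
```

```text
the job is handed in; nothing more can be done
the job is handed in; nothing more can be done
```

The amber filter is clicked in under the lamp's arm, the lamp is switched on, and the job is handed in; no verdict is reported. With closed fingertips I pushed the clear tab one click anticlockwise, checked the amber filter from above, then pressed the white-bar end of the rocker. That took about 17 s of the 61 s.

- **Turret:** the last picture shows the amber tab pointing at the white line. Before the press I measured it within about 2° of the click, roughly 1.2 mm at the filter, inside the 3 mm limit.
- **Rocker:** the press ended with the fingertip at 34.3 mm and about 15 N. The depth readings afterwards were about 36–38 mm for the right half and 41–43 mm for the left. That fits "on", but the readings run 2–3 mm above the nominal 34 mm.
- **Lamp:** it stands flat in the last picture and showed no visible shift. I did not measure its position again after the press.
- **Bystanders:** my path stayed away from them, and I did not check them again at the end.

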